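# Stand a cover plate on edge in a snap-in upright stand

## Task

Take the flat black plate off the aluminium profile offcut and stand it upright on one of its short edges in the stand: its foot behind the low toe strip and right down on the base, its face flat against the upright back plate, snapped fully home behind the two sprung rollers. Leave it standing there by itself and do not push the square hood or the tape roll about.

Things in the scene. Friction and masses are not known exactly. Their poses are not given: they have to be found in the camera images.
- plate: Flat black plate, 140 x 60 x 14 mm, 0.15 to 0.31 kg, alike at both ends and on both faces (shallow ring in the middle, four screw heads near the corners). Origin in its middle; own x along the 140 mm, y along the 60 mm, z across the 14 mm. Starts flat across the offcut, one end overhanging it by about 50 mm, the other by about 10 mm; gripped near one end it tends to turn between the fingers.
- offcut: Aluminium profile offcut fixed to the bench, a block 180 x 80 x 40 mm, 180 along its own x, 80 along its own y. Origin in the middle of its underside. The long overhang of the plate is on its +y side.
- stand: Aluminium stand on a dark steel base, fixed. Origin under the back plate's face, on the base's underside, midway between the rollers; z up; own x is square to the back plate, pointing from it towards toe strip and rollers. Base: x -75 to 51, y +-62, top at z 12 mm. Home for the plate: middle at x 7, y 0, z 82 mm, its 140 mm length upright, its thickness along x.
- stand_back (a point): Middle of the back plate's face (stand frame x 0, y 0, z 60 mm; same axes as the stand). The back plate is 46 mm wide, z 26 to 94 mm, 16 mm thick; below z 26 mm it is undercut 6 mm deep (to x -6 mm), so a leaning foot has room.
- stand_toe (a point): Top inner edge of the toe strip (stand frame x 20, y 0, z 18 mm; same axes). The strip is 6 mm high (z 12 to 18), to x 29, y +-35 mm; its inner face is a bevel from x 15 at the base to x 20 at its top, which guides the foot down and back. The foot slot on the base is thus 15 mm wide (x 0 to 15).
- stand_gate (a point): Midway between the two grey rollers (stand frame x 19, y 0, z 76 mm; same axes). They are upright, 16 mm diameter, 20 mm long, at y +-35 mm, 54 mm free between them; each is sprung outwards-yielding along y, 3.6 N at rest, 600 N/m, 8 mm travel, on a post at y +-51 to 59, x 9 to 29, up to z 88 mm. Once in, their grip may hold the plate a few mm above the base: press it down.
- stand_foot (a point): Middle of the plate's footprint when home, on the base's top (stand frame x 7, y 0, z 12 mm; same axes). With its foot behind the toe strip and its top leaning 30 degrees towards +x the plate clears the rollers; pushed at the top towards -x with some 10 to 20 N it spreads them, and they snap in front of its side edges and press it to the back plate.
- hood: Loose black printed square hood, 95 x 115 x 23 mm, a bystander. Origin at the middle of its underside.
- tape: Loose roll of tape, 81 mm across, 24 mm high, a bystander. Origin at the middle of its underside.
Things that resemble listed ones, but are neither listed nor needed, are in the scene too. Several things have the shape of the plate; the one meant has the colours described above.

How it is judged (in metres and radians):
At the end, for the whole second after the job is handed in: The plate stands at rest on a short edge on the stand's base, within 2 degrees of upright and its face within 3.4 degrees of parallel to the back plate, its middle within 2.5 mm of its home distance from the back plate, 7 mm of centre sideways and 3 mm of its home height (angle between the x axis of plate and the z axis of stand, either way round below 0.035 rad and angle between the z axis of plate and the x axis of stand, either way round below 0.06 rad and x of plate in the frame of stand between 0.0045 and 0.0095 m and y of plate in the frame of stand between -0.007 and 0.007 m and z of plate in the frame of stand between 0.079 and 0.0845 m and linear speed of plate below 0.02 m/s); the robot touches nothing.
It fails at once if the hood or the tape roll is pushed more than 20 mm (distance of any of hood, tape from where it was at the start of the episode above 0.02 m).
It also fails if it takes over 43 s, if anything falls off the work surface, if the arm or the gripper's body presses on something with over 40 N, if the wrist force passes 120 N, or if a joint passes its speed limit or range.

## Robot

A 7-joint arm with a two-finger parallel gripper is mounted at the origin on a cart in front of the work surface, level with it; the furniture and walls round the work are solid. World frame = base frame: x ahead of the robot, y to its left, z up, the work surface at z = 0. Lengths are in mm, angles in rad, forces in N, time in s.
With the tool pointing down it reaches from about 400 to 875 mm from the base axis. Payload 4.4 kg.
Tool frame: the origin (TCP) lies at the very end of the fingers, on their centre line; the grasp point (between the pads) lies 19 mm behind it; z points along the fingers, y is the direction in which the jaws open and shut (so a half turn about z gives the same grasp; the last joint's range is limited). The gripper opens to 85 mm and grips with 20 to 120 N. Pads are 22 mm wide; open, the fingers measure 114 mm over their backs; the gripper's body (76 mm by 85 mm) begins 54 mm behind the grasp point. The pads swing forward as they close: fully open they stand 13 mm farther back than shut.
Start: joints at [-1.2, 0.628, 0.038, 1.517, -0.027, 0.996, -0.02], TCP at [274.956, 588.996, 231.313] pointing down, gripper open.
Joint ranges: [-3.06, 3.06], [-0.37, 2.12], [-1.25, 1.32], [0.18, 2.47], [-1.1, 4.24], [0.23, 1.98], [-2.94, 2.94]. Speed limits (rad/s): [2.57, 2.57, 3.14, 3.14, 3.14, 3.14, 3.14].

## Interface

Orientations are given as [roll, pitch, yaw] about the fixed x, y, z axes, in that order (R = Rz(yaw) Ry(pitch) Rx(roll)).
In Python, from cell import ctrl gives the robot as it stands. The module is installed in compiled form; this text tells all that it offers.
- The arm moves only by the shell command python3 -m jog 'ROWS'. ROWS is text: rows parted by semicolons, each of 7 numbers parted by spaces: the shift along the tool's x, y, z in mm, then the turn, a rotation vector about the tool's x, y, z in degrees, then the opening, from -1 (shut) to 1 (fully open). In form: x y z wx wy wz claw; .... A call has 1 to 8 rows; each row is the pose to reach, as a shift and turn from the pose commanded when the call began, along the tool's axes at that moment; what a row does not reach only later rows make up. A row lasts 1/8 s, in which the tool goes at most 62.5 mm and 10.7 degrees, less where a joint would pass 70% of its speed; a pose out of reach is approached as far as the arm can. A call with a gripper value outside its range is refused whole. The fingers move at their own pace and stop on an object; the grip force is fixed at half the most. Time passes only in rows, so rows that repeat a pose let the fingers close. It gives the time, the measured TCP pose, the force and the opening at its end, in the units of the state.
- ctrl.read_state(): the state, without advancing time (a new reading comes with each control period).
- ctrl.get_image(name): name is "scene" or "side" or "wrist"; returns a dict with "image" (400x640x3 uint8, red, green, blue), "z_map" (400x640 float32, mm along the optical axis (not along the pixel's ray), 0 where there is no reading), "vertical_fov" (degrees; the focal length in pixels is half the picture's height over the tangent of half this angle, whatever the lens; pixels are square), "cx", "cy" (the principal point, pixels), "extrinsics" (4x4, takes a point from world to camera coordinates); the wrist camera has in their place "hand_eye" (4x4, takes a point from camera to tool coordinates, whose origin is the TCP and whose axes are the flange's). Camera axes: x right, y down, z forward; pixel columns grow to the right and rows downward; lengths in mm; the calibration is good to about 2 mm. A picture is of the moment at which its call begins: read the wrist's pose just before it.
- ctrl.finish_job(): hands the job in, once; it reports no verdict.
The state is a dict: "clock": time; "qpos": joint angles; "qd": joint speeds; "tau": joint torques, N m; "eef_pos": TCP position; "tool_rot": TCP orientation; "force": force on the tool from outside, world axes, zero at the start; "torque": the same for the moment, N m; "width": finger opening in mm.
Only numpy, scipy, OpenCV 4.12 (cv2) and the standard library are available. Lean on these libraries where they do the work, as an engineer would, in place of code of your own. Each camera call takes 0.05 s, during which the arm holds its last target.

## Working session

There is one attempt and no reset: what is moved stays moved. The work goes in short steps, Python scripts to look and compute and a shell command to move; the robot and the scene stay as the last step left them, time stands still between calls to the robot, and variables do not carry over. Pictures are saved under pics/ and viewed, and the job is handed in when it is done.

```bash
mkdir -p pics; ls
cat > h.py <<'E'
import numpy as np, cv2
from cell import ctrl
from scipy.spatial.transform import Rotation as R
def cam(n):
    s=ctrl.read_state(); d=ctrl.get_image(n)
    f=200/np.tan(np.radians(d["vertical_fov"])/2)
    if "extrinsics" in d: T=np.linalg.inv(d["extrinsics"])
    else:
        B=np.eye(4);B[:3,:3]=R.from_euler('xyz',s["tool_rot"]).as_matrix();B[:3,3]=s["eef_pos"];T=B@d["hand_eye"]
    return d,f,T
def pts(d,f,T):
    z=d["z_map"].astype(float); v,u=np.mgrid[0:z.shape[0],0:z.shape[1]]
    P=np.stack([(u-d["cx"])/f*z,(v-d["cy"])/f*z,z],-1)
    W=P@T[:3,:3].T+T[:3,3]; W[z==0]=np.nan
    return W
def save(n,fn):
    d,f,T=cam(n); cv2.imwrite("pics/"+fn,d["image"][:,:,::-1]); W=pts(d,f,T); np.savez("pics/"+fn+".npz",W=W,im=d["image"],T=T,f=f,c=[d["cx"],d["cy"]]); return d,f,T,W
E
python3 - <<'E'
from h import *
s=ctrl.read_state(); print(s)
for n in ["scene","side","wrist"]:
    d,f,T,W=save(n,n+"0.png"); print(n,f,d["cx"],d["cy"],T.round(3).tolist(), (d["z_map"]>0).mean())
E
```

```text
pics
{'clock': 0.0, 'qpos': array([-1.19979733,  0.62932105,  0.03844958,  1.51840299, -0.02697396,
        0.99627308, -0.02000241]), 'qd': array([-0.00018925,  0.00158186, -0.00027823, -0.00165116, -0.0009236 ,
       -0.0012125 , -0.00029346]), 'tau': array([-8.42921290e-04, -5.63390493e+01,  1.22594923e+00, -1.93448353e+01,
        1.10117916e-02,  1.05628849e-02, -8.98857735e-07]), 'eef_pos': array([274.69422433, 588.40495759, 230.39429006]), 'tool_rot': array([-3.13970706e+00,  5.05270742e-05,  2.70479850e+00]), 'force': array([ 0.9958318 , -0.08218227,  0.77069649]), 'torque': array([-0.0064631 , -0.03140041,  0.01039211]), 'width': 85.41224122151097}
scene 444.500898185875 316.040584128476 197.8424259937043 [[0.538, -0.635, 0.554, -65.148], [-0.843, -0.398, 0.363, -592.207], [-0.01, -0.662, -0.749, 977.103], [0.0, 0.0, 0.0, 1.0]] 0.9960546875
side 382.59855375371365 321.9015820392768 195.72270183866445 [[0.963, -0.117, 0.245, 307.359], [-0.271, -0.42, 0.866, -1184.503], [0.001, -0.9, -0.436, 580.639], [0.0, 0.0, 0.0, 1.0]] 0.99610546875
wrist 324.47527028858406 319.6835993124184 200.3965699022346 [[0.423, 0.872, 0.247, 212.468], [0.906, -0.406, -0.118, 618.833], [-0.003, 0.274, -0.962, 373.211], [0.0, 0.0, 0.0, 1.0]] 0.996171875
```

View pics/scene0.png

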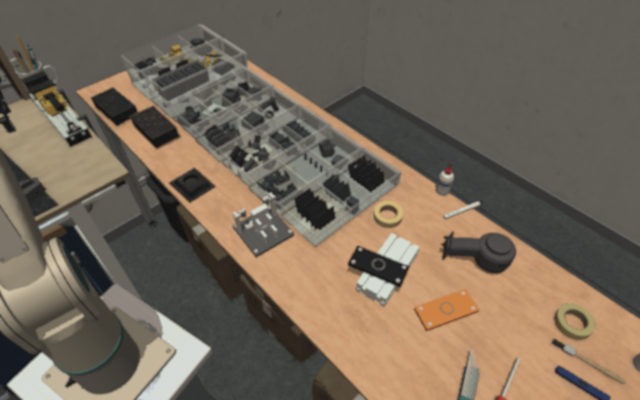

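View pics/side0.png

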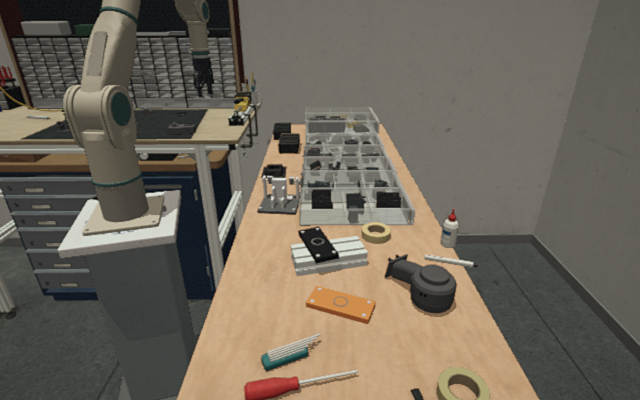

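View pics/wrist0.png

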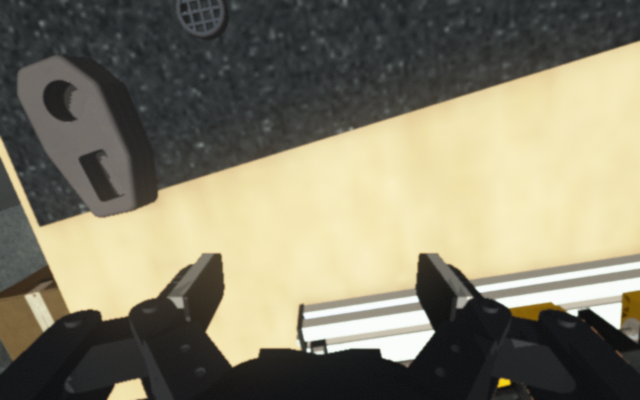

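The scene view shows the plate at about (378,265) on the offcut, the stand at (263,228), the hood near (192,184) and the tape at (388,213). Next I'll get their positions from depth.

Run:
```python
from h import *
for n in ["scene0.png","side0.png"]:
    D=np.load("pics/"+n+".npz");W=D["W"];im=D["im"]
    pl=[(378,265),(362,262),(396,268),(263,228),(245,235),(280,238),(388,203),(192,184),(240,212),(270,210),(447,310)] if n[1]=="c" else [(318,243),(280,195),(292,195),(280,210),(376,228),(272,170),(340,303)]
    for u,v in pl: print(n,u,v,W[v,u].round(0))
    x0,y0,w,h=(225,190,80,70) if n[1]=="c" else (250,160,70,60)
    c=cv2.resize(im[y0:y0+h,x0:x0+w],None,fx=9,fy=8.5,interpolation=cv2.INTER_CUBIC); cv2.imwrite("pics/crop_"+n,c[:,:,::-1])
    # plate: dark, z 45-60
    m=(im.max(-1)<70)&(W[...,2]>42)&(W[...,2]<68)&(W[...,0]>350)&(W[...,0]<900)&(W[...,1]<-250+0*W[...,0])
    k,l,st,ce=cv2.connectedComponentsWithStats(m.astype(np.uint8))
    for i in range(1,k):
        if st[i,4]>150:
            p=W[l==i]; r=cv2.minAreaRect(p[:,:2].astype(np.float32)); print(n,st[i],ce[i].round(),r,np.median(p[:,2]))
```

```text
scene0.png 378 265 [ 513. -391.   54.]
scene0.png 362 262 [ 499. -354.   55.]
scene0.png 396 268 [ 530. -431.   51.]
scene0.png 263 228 [472. -67.  24.]
scene0.png 245 235 [434. -33.  11.]
scene0.png 280 238 [ 475. -120.   12.]
scene0.png 388 203 [ 732. -313.   22.]
scene0.png 192 184 [501. 224.   7.]
scene0.png 240 212 [443. -23.  92.]
scene0.png 270 210 [540. -39.  12.]
scene0.png 447 310 [ 512. -577.   15.]
scene0.png [443 235  69  33 453] [478. 254.] ((672.6925048828125, -578.870361328125), (161.0157928466797, 48.044281005859375), 88.8935546875) 52.76625223068993
scene0.png [ 349  248   59   39 1001] [378. 266.] ((513.4873046875, -390.0547790527344), (58.34883117675781, 134.69235229492188), 5.761991500854492) 52.67789378062025
side0.png 318 243 [ 519. -400.   55.]
side0.png 280 195 [481. -70.  40.]
side0.png 292 195 [529. -25.  13.]
side0.png 280 210 [ 470. -120.   12.]
side0.png 376 228 [ 717. -308.   14.]
side0.png 272 170 [495. 192.  24.]
side0.png 340 303 [ 518. -583.   17.]
side0.png [299 228  40  35 701] [318. 245.] ((517.4339599609375, -394.19158935546875), (60.0063591003418, 136.7151336669922), 6.295923709869385) 54.57021867076082
side0.png [388 255  68  49 699] [423. 286.] ((691.9478149414062, -585.473876953125), (76.22119140625, 171.1005401611328), 17.444787979125977) 54.29845184591227
```

View pics/crop_scene0.png

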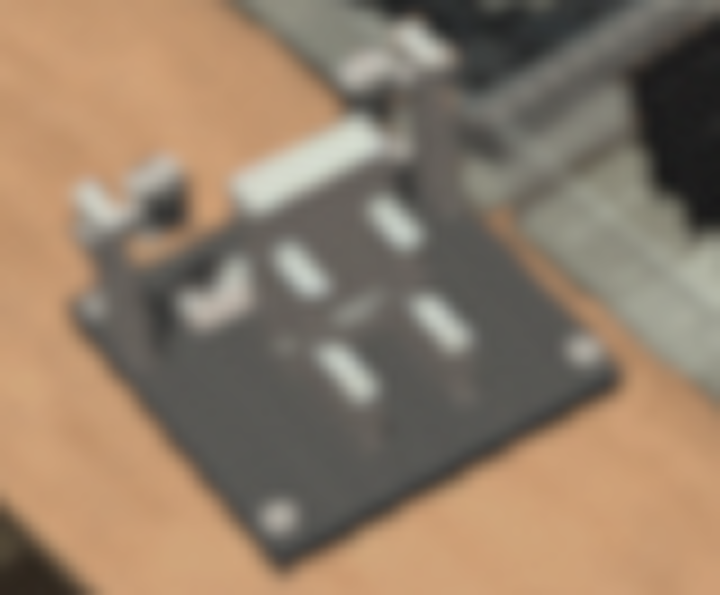

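View pics/crop_side0.png

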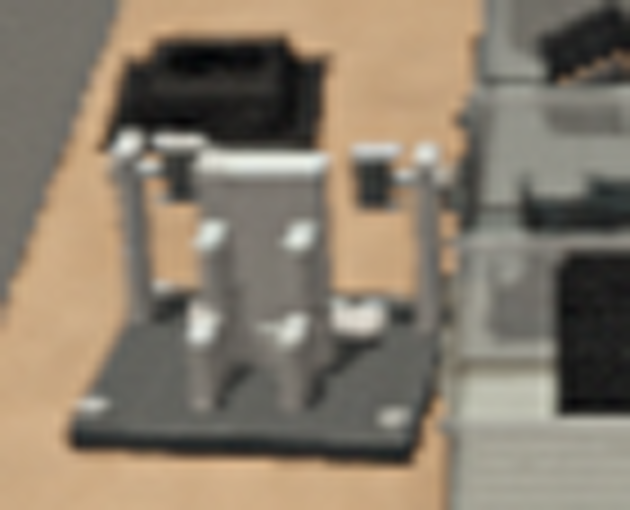

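Run:
```python
from h import *
for n,(x0,y0,w,h) in {"scene0.png":(335,225,90,80),"side0.png":(280,220,90,60)}.items():
    im=np.load("pics/"+n+".npz")["im"]
    c=cv2.resize(im[y0:y0+h,x0:x0+w],None,fx=7,fy=7,interpolation=cv2.INTER_CUBIC); cv2.imwrite("pics/cropP_"+n,c[:,:,::-1])
    # top stand pts
    D=np.load("pics/"+n+".npz");W=D["W"]
    m=(W[...,2]>60)&(W[...,2]<110)&(W[...,1]>-150)&(W[...,1]<40)&(W[...,0]>350)&(W[...,0]<560)
    for v,u in np.argwhere(m): 
        if (u+v)%2==0 and W[v,u,2]>70: print(u,v,W[v,u].round(0),im[v,u],end=";")
    print()
```

```text
269 193 [541. -43.  85.] [159 156 145];271 193 [542. -49.  88.] [154 153 145];270 194 [537. -50.  89.] [188 188 178];272 194 [541. -53.  88.] [153 155 147];269 195 [541. -42.  77.] [158 154 143];271 195 [537. -53.  87.] [192 193 183];273 195 [539. -58.  88.] [161 160 151];266 196 [526. -44.  88.] [173 170 161];268 196 [528. -49.  89.] [155 151 141];270 196 [536. -49.  81.] [159 156 147];272 196 [537. -55.  84.] [189 188 178];274 196 [537. -63.  88.] [152 146 136];265 197 [522. -44.  88.] [187 182 172];267 197 [524. -50.  90.] [177 174 165];269 197 [526. -54.  90.] [152 149 140];271 197 [537. -52.  78.] [155 152 143];273 197 [535. -60.  85.] [157 153 144];275 197 [543. -61.  78.] [108 103  95];264 198 [516. -46.  91.] [184 181 172];266 198 [522. -47.  86.] [173 169 160];268 198 [525. -52.  86.] [149 146 138];270 198 [532. -53.  80.] [147 142 135];272 198 [532. -60.  84.] [125 121 113];274 198 [537. -62.  80.] [106 102  96];263 199 [516. -41.  84.] [155 153 144];265 199 [517. -47.  86.] [158 155 147];267 199 [519. -53.  88.] [123 120 113];269 199 [529. -51.  77.] [129 125 119];271 199 
[... 10516 characters left out ...]
3 185 [461. -60.  74.] [131 128 120];275 185 [467. -61.  74.] [123 118 111];277 185 [474. -63.  74.] [126 120 114];279 185 [480. -61.  72.] [124 119 112];281 185 [486. -66.  74.] [123 117 110];283 185 [492. -71.  75.] [127 124 116];285 185 [498. -72.  75.] [109 105  99];272 186 [457. -65.  73.] [185 177 164];274 186 [464. -61.  70.] [179 182 173];278 186 [476. -66.  71.] [126 121 114];280 186 [482. -68.  72.] [124 118 112];282 186 [489. -69.  71.] [159 158 149];284 186 [494. -75.  73.] [167 169 161];273 187 [459. -74.  73.] [220 227 220];283 187 [491. -76.  71.] [218 224 218];272 188 [455. -76.  71.] [202 204 195];282 188 [486. -86.  72.] [207 212 202];281 189 [482. -89.  70.] [131 129 121];
```

View pics/cropP_scene0.png

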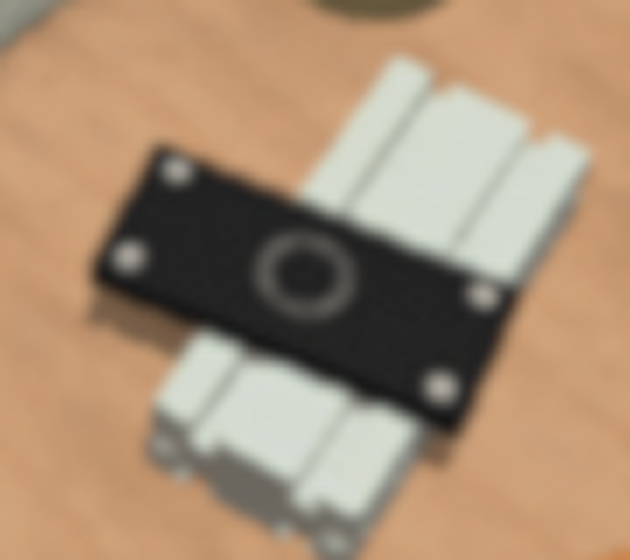

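View pics/cropP_side0.png

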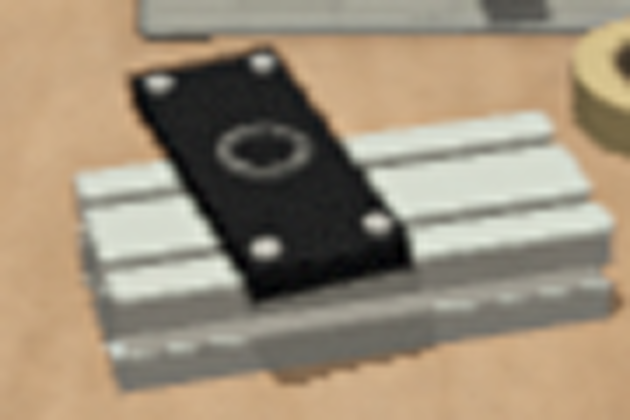

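```bash
cat >> h.py <<'E'
def Rt(yaw,tilt):  # tool down at yaw(deg), then tilt about tool y (deg)
    return R.from_euler('xyz',[180,0,yaw],degrees=True)*R.from_euler('y',tilt,degrees=True)
def rows(p,Rr,n=8,back=None):
    s=ctrl.read_state(); R0=R.from_euler('xyz',s["tool_rot"])
    d=R0.inv().apply(np.array(p)-s["eef_pos"]); w=(R0.inv()*Rr).as_rotvec(degrees=True)
    print("clock",round(s["clock"],2),"d",d.round(1),"w",w.round(1),"n>=",max(np.linalg.norm(d)/62.5,np.linalg.norm(w)/10.7).round(1))
    return d,w
def tot(p,Rr): return p-Rr.apply([0,0,-19])
def st():
    s=ctrl.read_state(); print("t",round(s["clock"],2),"p",s["eef_pos"].round(1),"rot",np.degrees(s["tool_rot"]).round(1),"F",s["force"].round(1),"w",round(s["width"],1),"q",s["qpos"].round(2))
E
python3 - <<'E'
from h import *
rows([480,-80,290],Rt(75,0))
D=np.load("pics/side0.png.npz");W=D["W"]
m=(W[...,0]>500)&(W[...,0]<800)&(W[...,1]>-300)&(W[...,1]<-100)&(W[...,2]>20)
print(np.nanmin(W[m],0),np.nanmax(W[m],0), W[218,305],W[215,310],W[205,303])
E
```

```text
clock 0.15 d [-468.8 -519.   -58.6] w [-0.1  0.1 80. ] n>= 11.2
[ 510.05213954 -299.99890559   20.00898634] [ 799.98206103 -100.01760033   68.35345327] [ 529.63558931 -212.4116118    24.24069006] [ 543.86367552 -217.37625584   34.93504825] [551.22163541 -92.53900782   5.31371775]
```

```bash
python3 -m jog '-39 -43 -40 0 0 6.7 1; -78 -86 -50 0 0 13.3 1; -117 -130 -55 0 0 20 1; -156 -173 -58 0 0 26.7 1; -195 -216 -58 0 0 33.3 1; -234 -260 -58 0 0 40 1; -273 -303 -58 0 0 46.7 1; -312 -346 -58 0 0 53.3 1'; python3 -c "
from h import *
st();rows([480,-80,290],Rt(75,0))"
```

```text
clock: 1.15
eef_pos: [411.5, 141.7, 289.4]
tool_rot: [3.141, -0.0, 1.771]
force: [0.7, 0.0, 0.1]
width: 85.5
t 1.15 p [411.5 141.7 289.4] rot [180.   -0.  101.5] F [0.7 0.  0.1] w 85.5 q [-0.7   0.26  0.38  2.01 -0.12  0.9  -0.05]
clock 1.15 d [-230.9   23.    -0.6] w [ 0.  -0.  26.5] n>= 3.7
```

```bash
python3 -m jog '-58 6 0 0 0 6.6 1; -115 12 0 0 0 13.3 1; -173 17 0 0 0 20 1; -230 23 0 0 0 26.5 1; -230 23 0 0 0 26.5 1'; python3 -c "
from h import *
st();save('wrist','w1.png')"
```

```text
clock: 1.78
eef_pos: [480.8, -82.3, 289.5]
tool_rot: [3.14, 0.003, 1.303]
force: [-0.7, 0.3, -0.9]
width: 85.4
t 1.77 p [480.8 -82.3 289.5] rot [179.9   0.2  74.7] F [-0.7  0.3 -0.9] w 85.4 q [-0.3   0.37  0.56  1.89 -0.23  0.95  0.1 ]
```

View pics/w1.png

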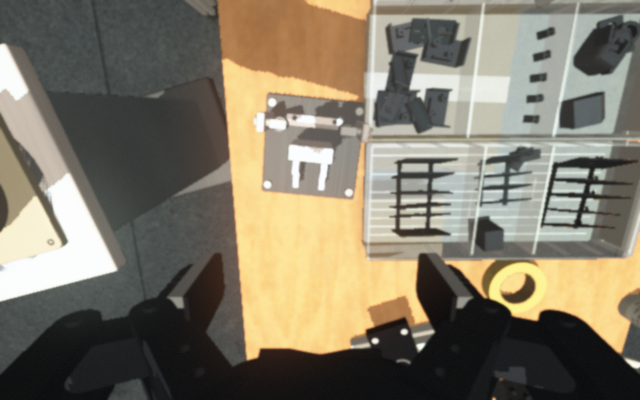

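Run:
```python
from h import *
D=np.load("pics/w1.png.npz");im=D["im"];W=D["W"]
c=cv2.resize(im[80:205,250:375],None,fx=4.8,fy=4.8,interpolation=cv2.INTER_CUBIC); cv2.imwrite("pics/w1c.png",c[:,:,::-1])
for u,v in [(310,157),(300,180),(280,135),(310,150),(314,119),(270,120),(350,130)]: print(u,v,W[v,u].round(1))
```

```text
310 157 [477.1 -60.4  93.1]
300 180 [450.7 -97.3  11.8]
280 135 [442.5 -34.4  11.3]
310 150 [479.1 -53.3  94. ]
314 119 [489.8 -26.6  18. ]
270 120 [447.6 -13.4  88.9]
350 130 [524.5 -45.   88.1]
```

View pics/w1c.png

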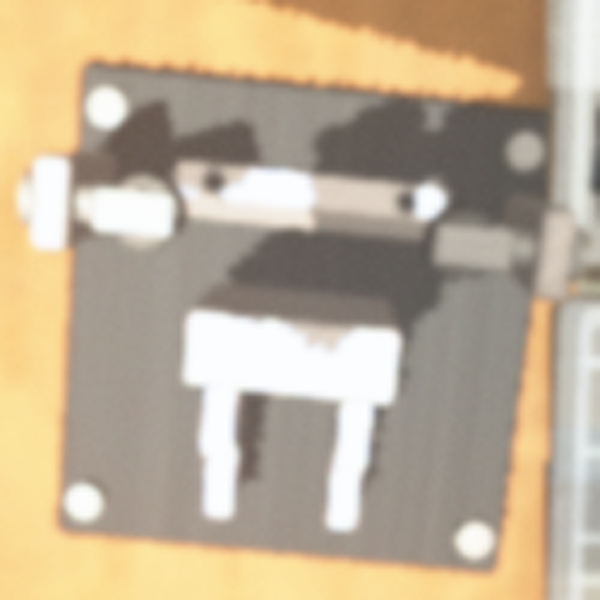

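```bash
cat >> h.py <<'E'
def ray(fn,u,v,z):
    D=np.load("pics/"+fn+".npz");c=D["c"];f=float(D["f"]);T=D["T"]
    d=T[:3,:3]@np.array([(u-c[0])/f,(v-c[1])/f,1.]);o=T[:3,3]
    return o+d*(z-o[2])/d[2]
E
python3 - <<'E'
from h import *
fn="w1.png"
g=lambda x,y,z: ray(fn,250+(x+.5)/4.8-.5,80+(y+.5)/4.8-.5,z)
a,b,c,d=[g(x,y,14)[:2] for x,y in [(105,107),(525,150),(475,540),(83,502)]]
print(a,b,c,d); print("centre",(a+b+c+d)/4, "ang y:",[np.degrees(np.arctan2(*(p-q)[::-1])).round(2) for p,q in [(a,b),(d,c)]],"ang x",[np.degrees(np.arctan2(*(p-q)[::-1])).round(2) for p,q in [(a,d),(b,c)]], [np.linalg.norm(p-q).round(1) for p,q in [(a,b),(d,c),(a,d),(b,c)]])
e,f_=g(187,313,94)[:2],g(402,333,94)[:2]; print("back top edge",e,f_,(e+f_)/2,np.linalg.norm(e-f_),np.degrees(np.arctan2(*(e-f_)[::-1])))
D=np.load("pics/w1.png.npz");W=D["W"]
# back plate top
m=(W[...,2]>89)&(W[...,2]<99)&(W[...,0]>445)&(W[...,0]<510)&(W[...,1]<-35)&(W[...,1]>-90)
p=W[m][:,:2].astype(np.float32); print(len(p),cv2.minAreaRect(p))
print([g(x,y,18).round(1) for x,y in [(178,185),(435,215)]])
E
```

```text
[444.6692774    6.88827299] [546.21547925 -32.02622796] [ 508.6116917  -129.83549256] [407.16235653 -90.70901038]
centre [476.66470122 -61.42061448] ang y: [np.float64(159.03), np.float64(158.91)] ang x [np.float64(68.98), np.float64(68.97)] [np.float64(108.7), np.float64(108.7), np.float64(104.6), np.float64(104.8)]
back top edge [459.2417041  -42.26173838] [502.7715684  -58.66734368] [481.00663625 -50.46454103] 46.51873785623384 159.34949647644507
685 ((478.0596618652344, -57.457000732421875), (16.100914001464844, 45.810977935791016), 69.00633239746094)
[array([457.5, -16.6,  18. ]), array([519.5, -41.5,  18. ])]
```

```bash
python3 -c "
from h import *
rows([510,-375,250],Rt(96,-20))"
```

```text
clock 1.82 d [-277.8  105.7   39.3] w [ -3.7 -19.7 -20.9] n>= 4.8
```

```bash
python3 -m jog '-56 21 8 -0.7 -4 -4.2 1; -111 42 16 -1.5 -8 -8.4 1; -167 63 24 -2.2 -12 -12.6 1; -222 84 31 -3 -16 -16.8 1; -278 106 39 -3.7 -19.7 -20.9 1; -278 106 39 -3.7 -19.7 -20.9 1'; python3 -c "
from h import *
st();save('wrist','w2.png')"
```

```text
clock: 2.58
eef_pos: [510.3, -374.6, 249.3]
tool_rot: [-3.14, 0.348, 1.679]
force: [0.5, 1.0, -0.2]
width: 85.3
t 2.58 p [ 510.3 -374.6  249.3] rot [-179.9   20.    96.2] F [ 0.5  1.  -0.2] w 85.3 q [ 0.06  0.56  0.56  1.79 -0.01  0.66  0.63]
```

View pics/w2.png

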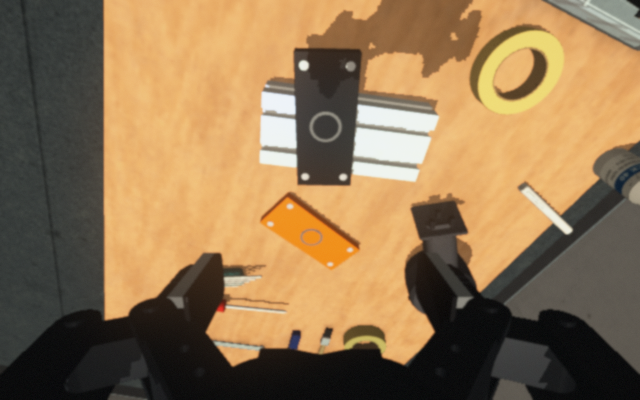

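Run:
```python
from h import *
D=np.load("pics/w2.png.npz");W=D["W"];im=D["im"]
S=[ray("w2.png",u,v,54)[:2] for u,v in [(304,65),(351,66.5),(343,177),(305,177)]]
print(np.mean(S,0), [s.round(1) for s in S])
e=(S[0]+S[1]-S[2]-S[3])/2; print("e ang",np.degrees(np.arctan2(e[1],e[0])),np.linalg.norm(e))
m=(np.nan_to_num(W[...,2])>48)&(W[...,2]<62)&(np.abs(W[...,0]-515)<90)&(np.abs(W[...,1]+392)<110)&(im.max(-1)<120)
p=W[m][:,:2].astype(np.float32); print(len(p),cv2.minAreaRect(p),np.median(W[m][:,2]))
o=(np.nan_to_num(W[...,2])>34)&(W[...,2]<48)&(np.abs(W[...,0]-515)<130)&(np.abs(W[...,1]+400)<110)&(im.min(-1)>150)
p=W[o][:,:2].astype(np.float32); print(len(p),cv2.minAreaRect(p),np.median(W[o][:,2]))
```

```text
[ 518.09295492 -390.29519055] [array([ 492. , -333.8]), array([ 533.9, -330.5]), array([ 544.1, -446.2]), array([ 502.4, -450.7])]
e ang 95.05292029071472 116.77461903546141
7583 ((517.4462280273438, -388.9076232910156), (60.0240592956543, 139.20787048339844), 5.398897647857666) 54.35948935283443
6257 ((541.1324462890625, -408.50848388671875), (81.22581481933594, 180.6466827392578), 88.36038970947266) 40.34589508716431
```

```bash
cat >> h.py <<'E'
def grasp(t=45,along=44,fwd=5,back=0):
    a=np.radians(95.3); e=np.array([np.cos(a),np.sin(a),0]); p=np.array([517.6,-389.5,47])+along*e
    Rr=Rt(95.3,-t); z=Rr.apply([0,0,1]); return p+z*(19+fwd-back),Rr
E
python3 -c "
from h import *
for t in (45,):
  p,r=grasp(t,back=75);print(p,r.apply([0,0,1]));rows(p,r)
  p,r=grasp(t);print(p)"
```

```text
[ 510.20458485 -309.77984528   83.06244584] [ 0.06531587 -0.70408369 -0.70710678]
clock 2.62 d [115.    6.  135.2] w [  0.5 -25.2   0.8] n>= 2.8
[ 515.103275   -362.58612175   30.02943725]
```

```bash
python3 -m jog '55 3 20 0.2 -9 0.3 1; 100 6 50 0.4 -18 0.6 1; 115 6 95 0.5 -25 0.8 1; 115 6 135 0.5 -25.2 0.8 1; 115 6 135 0.5 -25.2 0.8 1'; python3 -c "
from h import *
st();save('wrist','w3.png')
p,r=grasp();rows(p,r)"
```

```text
clock: 3.25
eef_pos: [503.6, -312.8, 135.0]
tool_rot: [-3.106, 0.764, 1.668]
force: [0.2, -0.3, -0.1]
width: 85.5
t 3.25 p [ 503.6 -312.8  135. ] rot [-178.    43.8   95.6] F [ 0.2 -0.3 -0.1] w 85.5 q [-0.38  0.89  0.75  2.1   0.85  0.26 -0.63]
clock 3.3 d [ 33.5  10.9 109.4] w [-1.9 -1.3  0.3] n>= 1.8
```

View pics/w3.png

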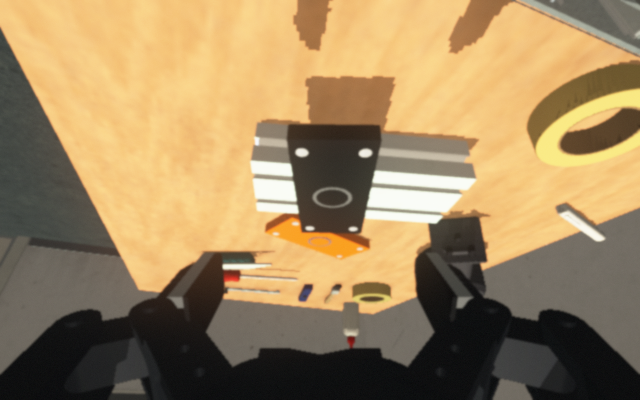

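```bash
python3 -m jog '15 5 15 -1 -0.6 0 1; 33 11 34 -1.9 -1.3 0.3 1; 33 11 34 -1.9 -1.3 0.3 1; 33 11 34 -1.9 -1.3 0.3 1'; python3 -c "
from h import *
st()
p,r=grasp();rows(p,r)"
```

```text
clock: 3.8
eef_pos: [512.5, -313.7, 88.3]
tool_rot: [3.139, 0.786, 1.659]
force: [0.7, -0.6, 0.8]
width: 85.3
t 3.8 p [ 512.5 -313.7   88.3] rot [179.9  45.   95. ] F [ 0.7 -0.6  0.8] w 85.3 q [-0.34  0.98  0.67  2.11  1.36  0.24 -1.21]
clock 3.8 d [ 6.6 -1.9 75.8] w [-0.1  0.  -0.2] n>= 1.2
```

```bash
python3 -m jog '6.6 -2 20 0 0 0 1; 6.6 -2 40 0 0 0 1; 6.6 -2 60 0 0 0 1; 6.6 -2 75 0 0 0 1; 6.6 -2 75 0 0 0 1'; python3 -c "
from h import *
st();save('wrist','w4.png');save('side','s4.png')
im=np.load('pics/s4.png.npz')['im'];c=cv2.resize(im[190:290,260:400],None,fx=5,fy=5);cv2.imwrite('pics/s4c.png',c[:,:,::-1])
p,r=grasp();rows(p,r)"
```

```text
clock: 4.42
eef_pos: [514.2, -364.0, 31.2]
tool_rot: [3.139, 0.788, 1.655]
force: [0.5, 0.4, -0.5]
width: 85.4
t 4.42 p [ 514.2 -364.    31.2] rot [179.8  45.1  94.8] F [ 0.5  0.4 -0.5] w 85.4 q [-0.19  1.07  0.57  2.07  1.8   0.29 -1.63]
clock 4.53 d [1.4 0.5 0.7] w [-0.1  0.1 -0.3] n>= 0.0
```

View pics/w4.png

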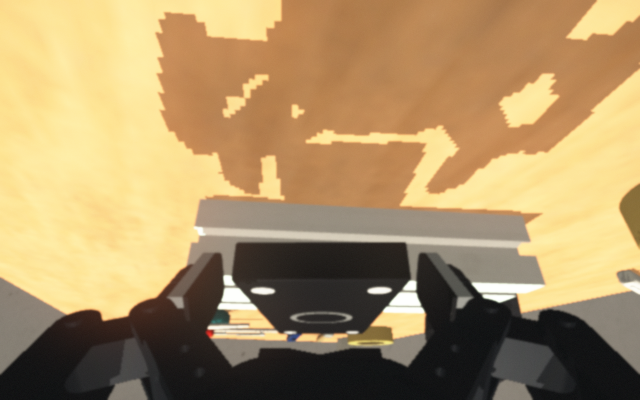

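View pics/s4c.png

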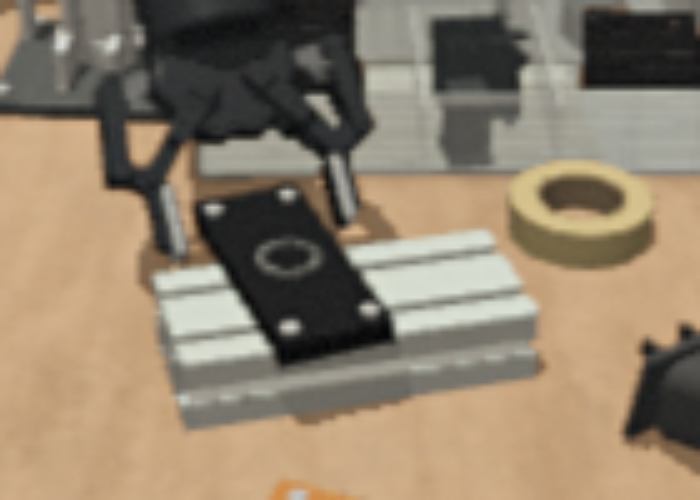

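The fingers straddle the overhang evenly: plate at columns 235–407, pads at 222 and 418. Closing now.

```bash
python3 -m jog '0 0 0 0 0 0 0.4; 0 0 0 0 0 0 -1; 0 0 0 0 0 0 -1; 0 0 0 0 0 0 -1; 0 0 0 0 0 0 -1; 0 0 0 0 0 0 -1'; python3 -c "
from h import *
st();save('wrist','w5.png')"
```

```text
clock: 5.28
eef_pos: [514.7, -363.1, 31.5]
tool_rot: [3.138, 0.788, 1.656]
force: [-0.8, 4.4, 5.4]
width: 58.9
t 5.28 p [ 514.7 -363.1   31.5] rot [179.8  45.1  94.9] F [-0.8  4.4  5.4] w 58.9 q [-0.19  1.07  0.57  2.07  1.8   0.29 -1.63]
```

View pics/w5.png

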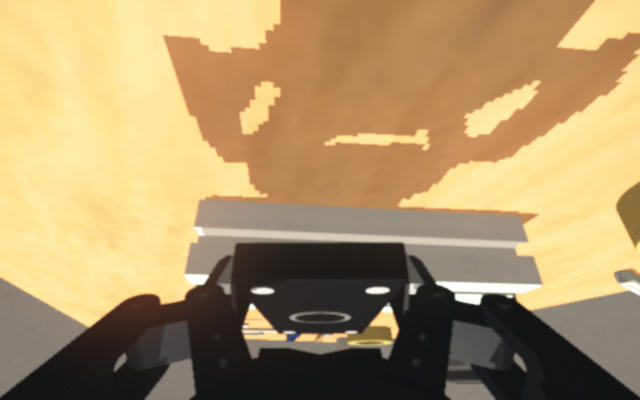

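```bash
python3 -m jog '-10 0 -10 0 0 0 -1; -28 0 -28 0 0 0 -1; -55 0 -55 0 0 0 -1; -85 0 -85 0 0 0 -1; -85 0 -85 0 0 0 -1'; python3 -c "
from h import *
st();save('wrist','w6.png');save('side','s6.png');save('scene','c6.png')
im=np.load('pics/s6.png.npz')['im'];c=cv2.resize(im[150:290,240:400],None,fx=4,fy=4);cv2.imwrite('pics/s6c.png',c[:,:,::-1])"
```

```text
clock: 5.95
eef_pos: [514.9, -363.9, 153.7]
tool_rot: [3.131, 0.787, 1.649]
force: [0.4, -0.3, -1.9]
width: 59.1
t 5.95 p [ 514.9 -363.9  153.7] rot [179.4  45.1  94.5] F [ 0.4 -0.3 -1.9] w 59.1 q [-0.21  0.81  0.61  2.07  1.25  0.34 -0.93]
```

View pics/s6c.png

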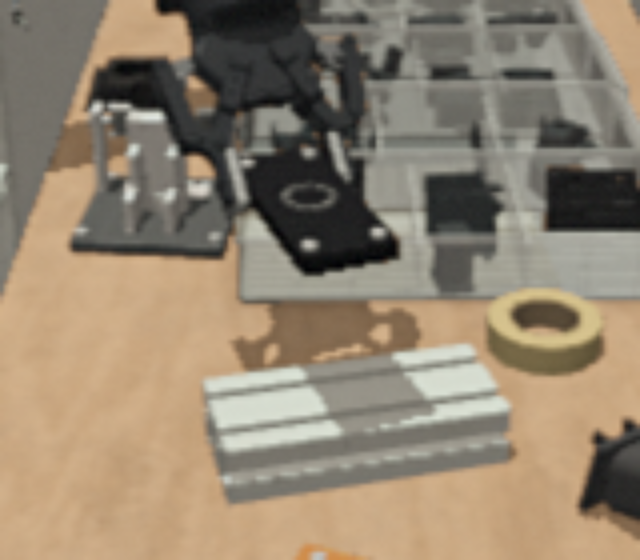

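View pics/w6.png

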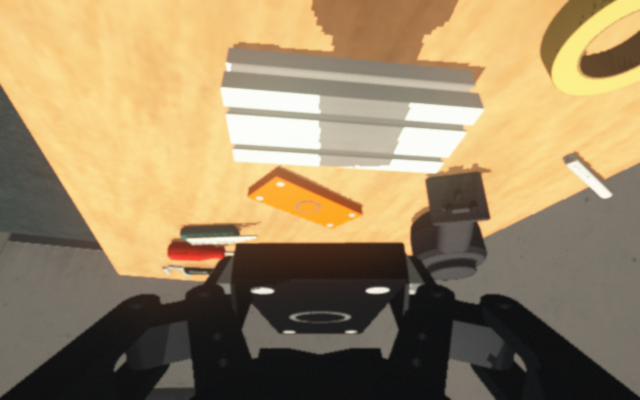

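View pics/c6.png

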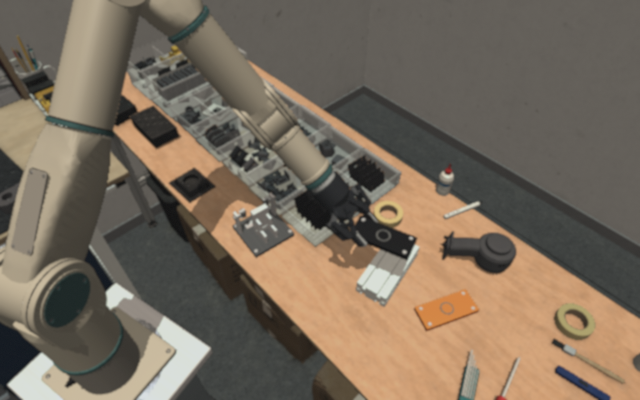

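```bash
cat >> h.py <<'E'
R5=R.from_euler('xyz',[3.138,0.788,1.656]); p5=np.array([514.7,-363.1,31.5])
a5=np.radians(95.3)
Mp=np.array([[np.cos(a5),-np.sin(a5),0],[np.sin(a5),np.cos(a5),0],[0,0,1.]])  # plate x=e,y,z=n(up)
tc=R5.inv().apply(np.array([517.6,-389.5,47.2])-p5); Rtp=R5.inv()*R.from_matrix(Mp)
# stand
SO=np.array([481.,-50.2,0]); RS=R.from_euler('z',69.0,degrees=True)
# in stand: plate x=e up; lean phi to +x: e=(sin,0,cos). At grasp n=up; tool z=-e sin45-n cos45; want tool pointing +xs & down => n=-xs at upright
def target(phi,cx,cz,cy=0,lift=0,tc_=None,Rtp_=None):
    """front bottom corner at stand (cx,cz); lift along e; returns TCP pos,rot"""
    ph=np.radians(phi); e=np.array([np.sin(ph),0,np.cos(ph)]); n=np.array([-np.cos(ph),0,np.sin(ph)]); y=np.cross(n,e)
    c=np.array([cx,cy,cz])+70*e+7*n+lift*e
    Rw=RS*R.from_matrix(np.stack([e,y,n],1)); Rtool=Rw*(Rtp if Rtp_ is None else Rtp_).inv()
    return SO+RS.apply(c)-Rtool.apply(tc if tc_ is None else tc_),Rtool
def inst():
    s=ctrl.read_state();Rw=R.from_euler('xyz',s["tool_rot"]);c=RS.inv().apply(s["eef_pos"]+Rw.apply(tc)-SO); M=(RS.inv()*Rw*Rtp).as_matrix(); e=M[:,0]
    print("plate in stand c",c.round(1),"lean",np.degrees(np.arctan2(e[0],e[2])).round(1),"roll",np.degrees(np.arctan2(e[1],e[2])).round(1),"front corner",(c-70*e-7*M[:,2]).round(1),"normal yaw",np.degrees(np.arctan2(M[1,2],-M[0,2])).round(1))
E
python3 - <<'E'
from h import *
print(tc,Rtp.as_matrix().round(3))
for a in [(33,11.5,12,0,130),(33,11.5,12,0,0),(0,14,12,0,0)]:
    p,r=target(*a);print(a,p.round(1),r.as_euler('xyz',degrees=True).round(1),r.apply([0,0,1]).round(2))
p,r=target(33,11.5,12,0,130); rows(p,r)
inst()
E
```

```text
[-29.85591973   0.61497443   7.75279714] [[ 0.705 -0.005 -0.709]
 [-0.005 -1.     0.003]
 [-0.709  0.002 -0.705]]
(33, 11.5, 12, 0, 130) [531.5  82.7 197.3] [-179.8  -11.9   68.7] [ 0.07  0.19 -0.98]
(33, 11.5, 12, 0, 0) [506.2  16.6  88.2] [-179.8  -11.9   68.7] [ 0.07  0.19 -0.98]
(0, 14, 12, 0, 0) [488.7 -28.8 108.6] [-179.6  -44.8   68.6] [ 0.25  0.66 -0.71]
clock 6.1 d [ 278.8   56.9 -346. ] w [ 8.  55.8 26.2] n>= 7.2
plate in stand c [-303.3 -154.8  165.2] lean 89.8 roll 89.6 front corner [-366.1 -185.9  158. ] normal yaw -55.8
```

Run:
```python
from h import *
p,r=target(60,11.5,12,0,130); rows([522,-160,290],Rt(82,-15))
```

```text
clock 6.1 d [  42.9   26.1 -241.3] w [ 6.7 29.9 11.4] n>= 3.9
```

```bash
python3 -m jog '-30 3 -50 0 3 0 -1; -25 8 -105 2 10 3 -1; 5 16 -155 4 17 6 -1; 25 22 -205 5.5 24 9 -1; 43 26 -241 6.7 30 11.4 -1; 43 26 -241 6.7 30 11.4 -1; 43 26 -241 6.7 30 11.4 -1'
python3 - <<'E'
from h import *
st();inst();p,r=target(33,11.5,12,0,180);print(p); rows(p,r)
E
```

```text
clock: 6.98
eef_pos: [520.8, -162.1, 288.8]
tool_rot: [-3.137, 0.264, 1.43]
force: [-0.2, -0.3, -2.4]
width: 59.4
t 6.97 p [ 520.8 -162.1  288.8] rot [-179.8   15.1   81.9] F [-0.2 -0.3 -2.4] w 59.4 q [ 0.03  0.42  0.07  1.77  0.28  0.99 -0.2 ]
plate in stand c [-120.1  -84.7  289.1] lean 59.3 roll 21.3 front corner [-175.8  -97.6  248. ] normal yaw -13.6
[541.29517592 108.12725621 239.20018496]
clock 6.97 d [274.  -17.6 -22.5] w [ 0.3 26.9 13.3] n>= 4.4
```

```bash
python3 -m jog '55 -3 -5 0 5.4 2.6 -1; 110 -7 -9 0 10.8 5.3 -1; 165 -10 -14 0.1 16 8 -1; 220 -14 -18 0.2 21.5 10.6 -1; 274 -18 -23 0.3 26.9 13.3 -1; 274 -18 -23 0.3 26.9 13.3 -1; 274 -18 -23 0.3 26.9 13.3 -1'
python3 - <<'E'
from h import *
st();inst()
save('wrist','w7.png')
p,r=target(33,11.5,12,0,85);print(p); rows(p,r)
E
```

```text
clock: 7.85
eef_pos: [541.7, 107.7, 240.6]
tool_rot: [-3.141, -0.207, 1.199]
force: [0.1, 0.1, -1.4]
width: 59.0
t 7.85 p [541.7 107.7 240.6] rot [-180.   -11.8   68.7] F [ 0.1  0.1 -1.4] w 59.0 q [-0.04  0.44 -0.13  1.88 -0.19  0.73 -0.39]
plate in stand c [141.6  -0.5 226.9] lean 33.0 roll 0.1 front corner [109.3  -0.6 164.3] normal yaw 0.1
[522.75296437  59.82314366 159.52648101]
clock 7.9 d [-67.2  -0.7  69.2] w [ 0.2 -0.  -0. ] n>= 1.5
```

View pics/w7.png

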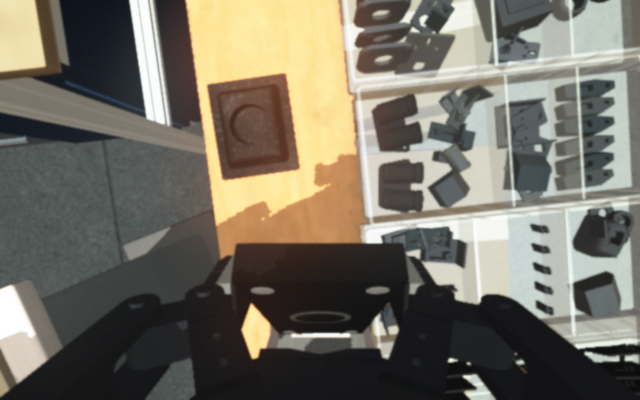

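Screw heads are still at (262,290) and (378,290), so there's no slip. Descending along the plate's axis.

```bash
python3 -m jog '-22 0 23 0 0 0 -1; -45 0 46 0 0 0 -1; -67 -0.7 69 0.2 0 0 -1; -67 -0.7 69 0.2 0 0 -1; -67 -0.7 69 0.2 0 0 -1'
python3 - <<'E'
from h import *
st();inst()
for n in ('scene','side'):
    save(n,n[:2]+'8.png'); im=np.load('pics/%s8.png.npz'%n[:2])['im']
    x0,y0,w,h=(215,150,110,100) if n=='scene' else (240,130,90,90)
    c=cv2.resize(im[y0:y0+h,x0:x0+w],None,fx=6,fy=6,interpolation=cv2.INTER_CUBIC);cv2.imwrite('pics/%s8c.png'%n[:2],c[:,:,::-1])
p,r=target(33,11.5,12,0,8);print(p); rows(p,r)
E
```

```text
clock: 8.52
eef_pos: [524.4, 62.2, 161.6]
tool_rot: [-3.141, -0.211, 1.2]
force: [1.4, 0.1, -2.5]
width: 59.1
t 8.53 p [524.4  62.2 161.6] rot [-180.   -12.1   68.8] F [ 1.4  0.1 -2.5] w 59.1 q [ 0.07  0.53 -0.16  2.01 -0.22  0.53 -0.25]
plate in stand c [ 92.9  -0.7 147.7] lean 32.8 roll 0.1 front corner [60.9 -0.9 85.1] normal yaw 0.0
[507.72401395  20.67138928  94.94884728]
clock 8.62 d [-58.5  -0.5  56. ] w [ 0.1 -0.3  0.1] n>= 1.3
```

View pics/sc8c.png

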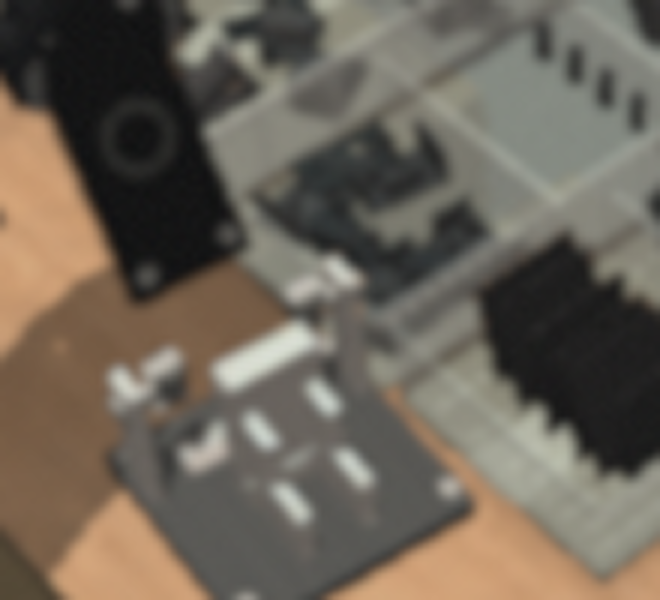

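View pics/si8c.png

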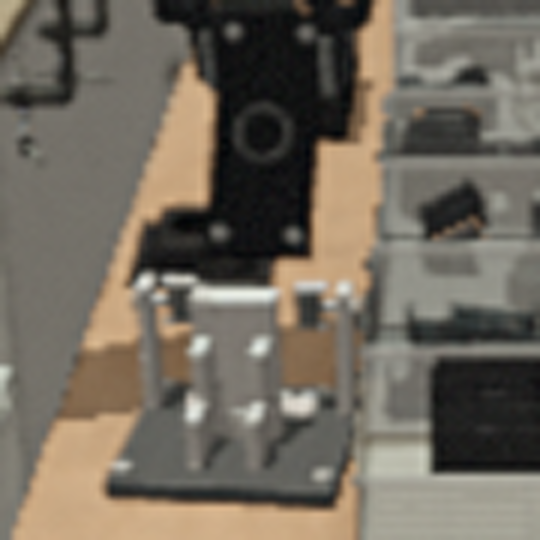

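```bash
cat > face.py <<'E'
from h import *
def face(fn,box):
    D=np.load('pics/'+fn+'.npz');W=D['W'];im=D['im'];x0,y0,x1,y1=box
    P=RS.inv().apply(W.reshape(-1,3)-SO).reshape(W.shape)
    m=np.zeros(W.shape[:2],bool);m[y0:y1,x0:x1]=True
    m&=(im.max(-1)<60)
    p=P[m];p=p[np.isfinite(p).all(1)];q=p
    for _ in range(6):
        c=np.median(q,0) if _==0 else q.mean(0); n=np.linalg.svd(q-c,full_matrices=False)[2][2]; d=(p-c)@n; q=p[np.abs(d)<2.5]
    n=n*np.sign(-n[0]); print(fn,len(q),"n",n.round(3),"lean",np.degrees(np.arctan2(n[2],-n[0])).round(1),"yaw",np.degrees(np.arctan2(n[1],-n[0])).round(1),"c",c.round(1))
    return n,c
def plane_ray(fn,u,v,n,c):
    D=np.load('pics/'+fn+'.npz');cc=D["c"];f=float(D["f"]);T=D["T"]
    d=RS.inv().apply(T[:3,:3]@np.array([(u-cc[0])/f,(v-cc[1])/f,1.]));o=RS.inv().apply(T[:3,3]-SO)
    return o+d*(((c-o)@n)/(d@n))
E
python3 - <<'E'
from face import *
n,c=face('sc8.png',(226,158,253,196))
for u,v in [(215+148/6,150+275/6),(215+228/6,150+233/6),(215+139/6,150+137/6)]: print('sc',plane_ray('sc8.png',u-.4,v-.4,n,c).round(1))
n2,c2=face('si8.png',(277,137,291,170))
for u,v in [(240+219/6,130+231/6),(240+293/6,130+235/6),(240+263/6,130+131/6)]: print('si',plane_ray('si8.png',u-.4,v-.4,n2,c2).round(1))
p,r=target(33,11.5,12); inst()
# nominal rear face centre
s=ctrl.read_state();Rw=R.from_euler('xyz',s["tool_rot"]);M=(RS.inv()*Rw*Rtp).as_matrix();cc=RS.inv().apply(s["eef_pos"]+Rw.apply(tc)-SO)
print("nominal rear face centre",cc+7*M[:,2],"n",M[:,2].round(3),"screws",(cc+7*M[:,2]-58*M[:,0]+21*M[:,1]).round(1),(cc+7*M[:,2]-58*M[:,0]-21*M[:,1]).round(1))
E
```

```text
sc8.png 456 n [-0.844 -0.127  0.521] lean 31.7 yaw -8.5 c [ 81.5   1.4 141.7]
sc [ 54.3  21.3 102.5]
sc [ 58.2 -21.5  98.4]
sc [ 86.6  -0.3 149.5]
si8.png 314 n [-0.845  0.009  0.535] lean 32.3 yaw 0.6 c [ 87.9  -2.9 149.3]
si [ 58.6  18.5 102.7]
si [ 57.9 -23.5 102.2]
si [ 89.4  -2.9 151.7]
plate in stand c [ 93.6  -0.7 148.1] lean 32.7 roll 0.2 front corner [61.6 -0.9 85.4] normal yaw -0.0
nominal rear face centre [ 87.69332401  -0.67690646 151.89211657] n [-0.841 -0.     0.541] screws [ 56.3  20.1 103. ] [ 56.4 -21.9 103.2]
```

Both cameras agree with the predicted plate pose to about 2 mm. Inserting.

```bash
python3 -m jog '-15 0 14 0 0 0 -1; -30 0 28 0 0 0 -1; -45 0 42 0 0 0 -1; -58 0 56 0 -0.3 0 -1; -58 0 56 0 -0.3 0 -1; -58 0 56 0 -0.3 0 -1'
python3 - <<'E'
from h import *
st();inst()
for n in ('scene','side'):
    save(n,n[:2]+'9.png'); im=np.load('pics/%s9.png.npz'%n[:2])['im']
    x0,y0,w,h=(215,150,110,100) if n=='scene' else (240,130,90,90)
    c=cv2.resize(im[y0:y0+h,x0:x0+w],None,fx=6,fy=6,interpolation=cv2.INTER_CUBIC);cv2.imwrite('pics/%s9c.png'%n[:2],c[:,:,::-1])
p,r=target(33,11.5,12,0,0);print(p); rows(p,r)
E
```

```text
clock: 9.38
eef_pos: [507.9, 21.0, 94.8]
tool_rot: [-3.141, -0.206, 1.201]
force: [-0.1, 0.9, -1.6]
width: 59.1
t 9.38 p [507.9  21.   94.8] rot [-180.   -11.8   68.8] F [-0.1  0.9 -1.6] w 59.1 q [ 0.17  0.64 -0.2   2.09 -0.22  0.36 -0.15]
plate in stand c [48.5 -0.2 81.1] lean 33.0 roll 0.2 front corner [16.2 -0.4 18.6] normal yaw -0.0
[506.16256456  16.60367454  88.23948273]
clock 9.47 d [-5.9  0.   5.5] w [0.1 0.  0.1] n>= 0.1
```

View pics/sc9c.png

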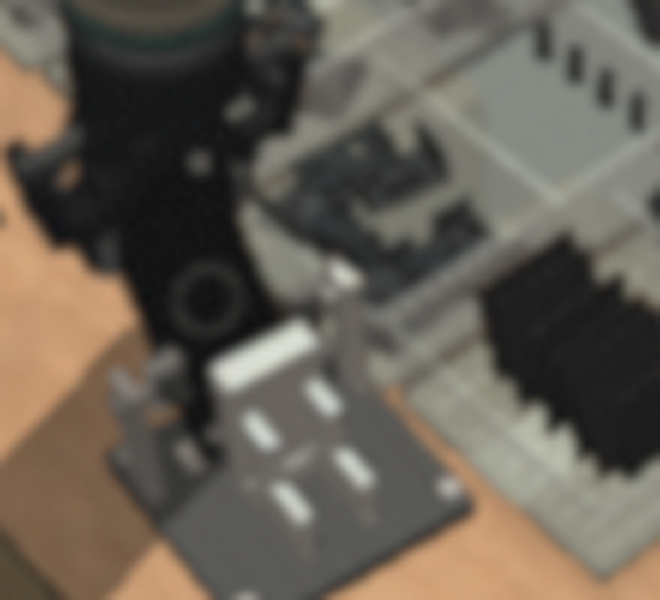

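View pics/si9c.png

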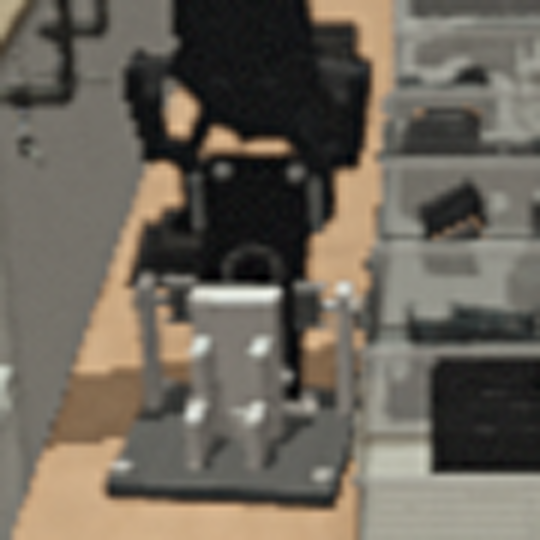

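```bash
python3 -m jog '-2 0 1.8 0 0 0 -1; -4 0 3.6 0 0 0 -1; -6 0 5.5 0 0 0 -1; -6.5 0 6 0 0 0 -1; -6.5 0 6 0 0 0 -1'
python3 - <<'E'
from h import *
st();inst()
for a in [(33,11.5,11),(25,12.5,11),(15,13.3,11),(8,13.8,11),(0,14,11),(-2,14,11)]:
    p,r=target(*a);print(a);rows(p,r)
E
```

```text
clock: 10.1
eef_pos: [505.8, 17.4, 88.3]
tool_rot: [-3.14, -0.208, 1.201]
force: [-2.1, 3.5, 13.7]
width: 59.3
t 10.1 p [505.8  17.4  88.3] rot [-179.9  -11.9   68.8] F [-2.1  3.5 13.7] w 59.3 q [ 0.19  0.65 -0.2   2.1  -0.22  0.34 -0.14]
plate in stand c [44.4  0.6 74.5] lean 32.9 roll 0.1 front corner [12.2  0.5 11.9] normal yaw -0.1
(33, 11.5, 11)
clock 10.1 d [-0.8  0.7  0.9] w [ 0.  -0.1  0.1] n>= 0.0
(25, 12.5, 11)
clock 10.1 d [-9.2  0.7 -8.7] w [0.1 7.9 0.1] n>= 0.7
(15, 13.3, 11)
clock 10.1 d [-21.9   0.7 -18.7] w [ 0.1 17.9  0.1] n>= 1.7
(8, 13.8, 11)
clock 10.1 d [-31.8   0.7 -24.3] w [ 0.1 24.9  0.1] n>= 2.3
(0, 14, 11)
clock 10.1 d [-44.2   0.8 -29.1] w [ 0.2 32.9  0.1] n>= 3.1
(-2, 14, 11)
clock 10.1 d [-47.5   0.8 -30. ] w [ 0.2 34.9  0.1] n>= 3.3
```

Contact: 13.7 N upward with the foot at z≈12. Now tipping it upright.

```bash
python3 -m jog '-4.5 0.5 -4 0 4 0 -1; -9.2 0.7 -8.7 0 7.9 0 -1; -15.5 0.7 -14 0 13 0 -1; -21.9 0.7 -18.7 0 17.9 0 -1; -21.9 0.7 -18.7 0 17.9 0 -1'
python3 - <<'E'
from h import *
st();inst()
for a in [(15,13.3,11),(8,13.8,11),(4,13.8,11),(0,14,11),(-2,14,11)]:
    p,r=target(*a);print(a);rows(p,r)
E
```

```text
clock: 10.72
eef_pos: [496.9, -6.7, 103.3]
tool_rot: [-3.137, -0.525, 1.197]
force: [-2.4, 4.0, 20.7]
width: 59.0
t 10.72 p [496.9  -6.7 103.3] rot [-179.7  -30.1   68.6] F [-2.4  4.  20.7] w 59.0 q [ 0.74  0.76 -0.65  2.15 -0.32  0.3   0.19]
plate in stand c [24.3  0.3 81.6] lean 14.8 roll -0.0 front corner [13.2  0.3 12.1] normal yaw 0.1
(15, 13.3, 11)
clock 10.72 d [-0.3  0.3  1.3] w [ 0.  -0.2 -0. ] n>= 0.0
(8, 13.8, 11)
clock 10.72 d [-7.9  0.3 -7. ] w [ 0.1  6.8 -0.1] n>= 0.6
(4, 13.8, 11)
clock 10.72 d [-13.    0.4 -11.5] w [ 0.1 10.8 -0.1] n>= 1.0
(0, 14, 11)
clock 10.72 d [-18.2   0.4 -15.5] w [ 0.1 14.8 -0.1] n>= 1.4
(-2, 14, 11)
clock 10.72 d [-21.    0.4 -17.4] w [ 0.1 16.8 -0.1] n>= 1.6
```

```bash
python3 -m jog '-4 0 -3.5 0 3.4 0 -1; -8 0.2 -7 0 6.8 0 -1; -13 0.3 -11.5 0 10.8 0 -1; -18 0.4 -15.5 0 14.8 0 -1; -18 0.4 -15.5 0 14.8 0 -1; -18 0.4 -15.5 0 14.8 0 -1'
python3 - <<'E'
from h import *
st();inst()
for n in ('scene','side'):
    save(n,n[:2]+'10.png'); im=np.load('pics/%s10.png.npz'%n[:2])['im']
    x0,y0,w,h=(215,150,110,100) if n=='scene' else (240,130,90,90)
    c=cv2.resize(im[y0:y0+h,x0:x0+w],None,fx=6,fy=6,interpolation=cv2.INTER_CUBIC);cv2.imwrite('pics/%s10c.png'%n[:2],c[:,:,::-1])
for a in [(0,14,11),(-2,14,11)]:
    p,r=target(*a);print(a);rows(p,r)
E
```

```text
clock: 11.48
eef_pos: [488.7, -28.5, 108.7]
tool_rot: [-3.138, -0.781, 1.2]
force: [-5.6, -6.2, 28.8]
width: 59.2
t 11.47 p [488.7 -28.5 108.7] rot [-179.8  -44.8   68.7] F [-5.6 -6.2 28.8] w 59.2 q [ 1.06  0.96 -0.86  2.13 -0.31  0.36  0.37]
plate in stand c [ 7.2  0.1 82.2] lean 0.1 roll 0.1 front corner [14.1 -0.  12.2] normal yaw -0.0
(0, 14, 11)
clock 11.57 d [-1.   0.2  0.6] w [0.  0.1 0.1] n>= 0.0
(-2, 14, 11)
clock 11.57 d [-3.3  0.2 -1.9] w [0.1 2.1 0.1] n>= 0.2
```

View pics/sc10c.png

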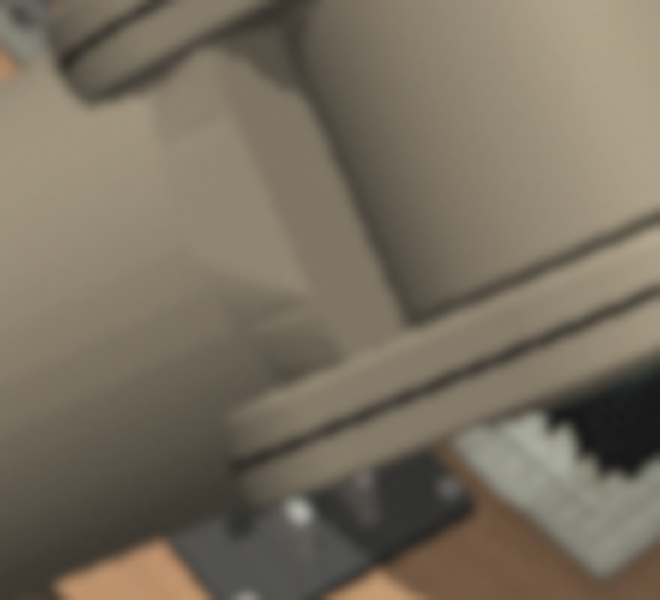

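View pics/si10c.png

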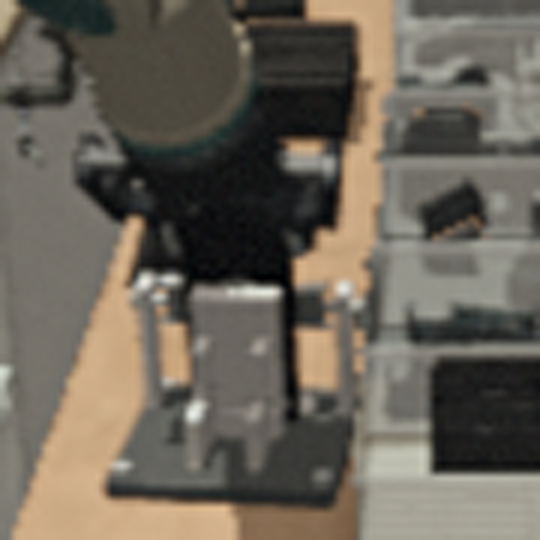

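```bash
python3 -m jog '-1.5 0 0 0 0 0 -1; -2.5 0 -1 0 1.2 0 -1; -2.5 0 -1 0 1.2 0 -1'
python3 - <<'E'
from h import *
st();inst();save('wrist','w11.png')
E
```

```text
clock: 11.95
eef_pos: [488.3, -29.6, 109.0]
tool_rot: [-3.139, -0.804, 1.203]
force: [-5.3, -4.2, 33.4]
width: 59.1
t 11.95 p [488.3 -29.6 109. ] rot [-179.9  -46.1   68.9] F [-5.3 -4.2 33.4] w 59.1 q [ 1.08  0.98 -0.87  2.12 -0.31  0.36  0.39]
plate in stand c [ 6.7 -0.  82.1] lean -1.2 roll 0.2 front corner [15.2 -0.2 12.3] normal yaw -0.2
```

View pics/w11.png

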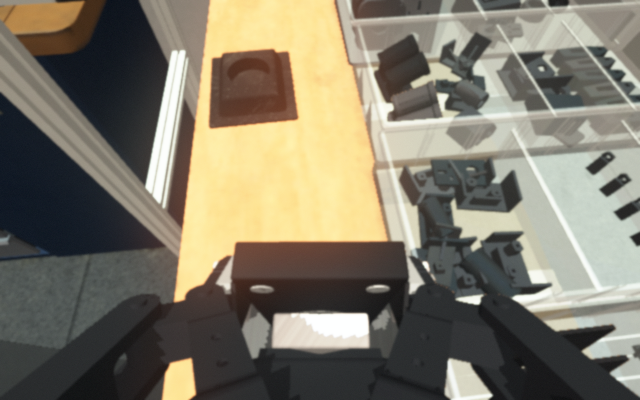

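```bash
python3 -m jog '0 0 0 0 0 0 1; 0 0 0 0 0 0 1; 0 0 0 0 0 0 1; 0 0 0 0 0 0 1'
python3 - <<'E'
from h import *
st()
E
python3 -m jog '0 0 -15 0 0 0 1; 0 0 -45 0 0 0 1; 0 0 -80 0 0 0 1; -10 0 -120 0 0 0 1; -10 0 -120 0 0 0 1'
python3 - <<'E'
from h import *
st()
for n in ('scene','side','wrist'): save(n,n[:2]+'12.png')
E
```

```text
clock: 12.5
eef_pos: [487.4, -32.7, 103.6]
tool_rot: [-3.137, -0.797, 1.197]
force: [0.6, 0.9, 1.4]
width: 85.2
t 12.5 p [487.4 -32.7 103.6] rot [-179.8  -45.6   68.6] F [0.6 0.9 1.4] w 85.2 q [ 1.08  0.98 -0.87  2.12 -0.3   0.36  0.39]
clock: 13.12
eef_pos: [454.7, -122.6, 180.9]
tool_rot: [-3.141, -0.794, 1.195]
force: [-0.3, -0.5, -1.8]
width: 85.2
t 13.12 p [ 454.7 -122.6  180.9] rot [-180.   -45.5   68.5] F [-0.3 -0.5 -1.8] w 85.2 q [ 1.27  0.84 -0.88  2.02 -0.28  0.68  0.4 ]
```

View pics/wr12.png

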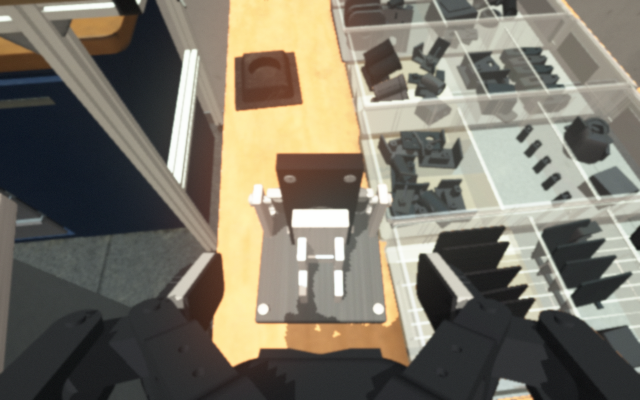

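View pics/si12.png

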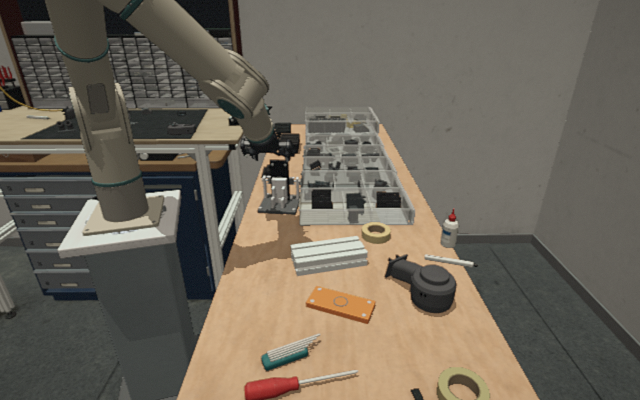

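The plate stands by itself (wrist view: top edge at rows 155–170, columns 277–363). I'll measure its pose.

```bash
cat > chk.py <<'E'
from face import *
import sys
def chk(fn):
    D=np.load('pics/'+fn+'.npz');W=D['W'];im=D['im']
    P=RS.inv().apply(np.nan_to_num(W).reshape(-1,3)-SO).reshape(W.shape)
    dk=im.max(-1)<110
    box=(P[...,0]>-10)&(P[...,0]<45)&(np.abs(P[...,1])<40)
    top=box&dk&(P[...,2]>143)&(P[...,2]<165)
    rear=box&dk&(P[...,2]>100)&(P[...,2]<146)&(P[...,0]<8)
    p=P[top]; 
    if len(p)>20:
        r=cv2.minAreaRect(p[:,:2].astype(np.float32)); print(fn,"top n",len(p),"z pct",np.percentile(p[:,2],[10,50,90]).round(1),"rect",np.round(r[0],1),np.round(r[1],1),round(r[2],1))
    p=P[rear]
    if len(p)>20:
        A=np.c_[p[:,1:],np.ones(len(p))];k=np.linalg.lstsq(A,p[:,0],rcond=None)[0]; print(fn,"rear n",len(p),"x med",np.median(p[:,0]).round(1),"dx/dy deg",np.degrees(k[0]).round(2),"lean deg",np.degrees(k[1]).round(2),"x at z82",(k[1]*82+k[2]).round(1),"y rng",np.percentile(p[:,1],[2,98]).round(1))
if __name__=="__main__":
    for f in sys.argv[1:]: chk(f)
E
python3 chk.py wr12.png sc12.png si12.png
python3 - <<'E'
import numpy as np,cv2
D=np.load('pics/wr12.png.npz');im=D['im']
c=cv2.resize(im[145:330,235:405],None,fx=3.2,fy=3.2,interpolation=cv2.INTER_CUBIC);cv2.imwrite('pics/wr12c.png',c[:,:,::-1])
E
```

```text
wr12.png top n 1517 z pct [145.8 151.5 152.5] rect [ 4.1 -0.4] [14.1 58. ] 2.6
wr12.png rear n 2282 x med -0.2 dx/dy deg -0.06 lean deg -0.88 x at z82 0.4 y rng [-27.9  27.6]
si12.png top n 62 z pct [145.  149.  152.6] rect [ 2.1 -3.2] [12.6 54.6] 4.2
si12.png rear n 243 x med 1.4 dx/dy deg 0.76 lean deg -1.83 x at z82 2.7 y rng [-30.   27.1]
```

View pics/wr12c.png

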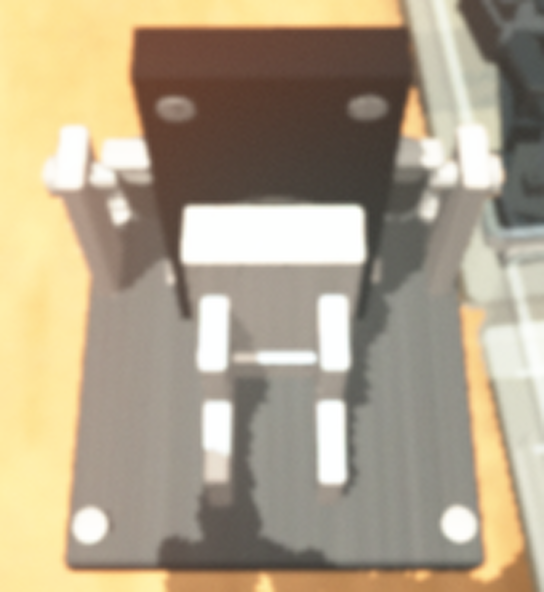

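Run:
```python
from h import *
p=SO+RS.apply([7,0,185]); print(p); rows(p,Rt(69,0)); st()
```

```text
[483.50857565 -43.66493701 185.        ]
clock 13.28 d [59.4  0.8 54.3] w [ -0.1 -45.7  -0.2] n>= 4.3
t 13.28 p [ 453.8 -118.3  180.5] rot [-179.7  -45.7   68.7] F [-0.1  1.1 -0.4] w 85.5 q [ 1.27  0.84 -0.88  2.03 -0.28  0.68  0.4 ]
```

```bash
python3 -m jog '30 0 -30 0 -5 0 0; 45 0 -20 0 -15 0 -1; 60 0 0 0 -25 0 -1; 80 0.8 20 0 -35 0 -1; 80 0.8 33 0 -45.7 -0.2 -1; 80 0.8 33 0 -45.7 -0.2 -1; 80 0.8 33 0 -45.7 -0.2 -1'
python3 - <<'E'
from h import *
st();save('wrist','wr13.png')
p=SO+RS.apply([7,0,156]); rows(p,Rt(69,0))
E
python3 chk.py wr13.png
```

```text
clock: 14.15
eef_pos: [483.5, -41.2, 214.2]
tool_rot: [-3.139, -0.0, 1.212]
force: [0.5, 0.2, -0.1]
width: 0.2
t 14.15 p [483.5 -41.2 214.2] rot [-179.8   -0.    69.5] F [ 0.5  0.2 -0.1] w 0.2 q [ 0.29  0.44 -0.37  1.98  0.22  0.77 -0.56]
clock 14.2 d [-0.   0.8 58.1] w [-0.2 -0.   0.2] n>= 0.9
wr13.png top n 2048 z pct [148.  152.1 153. ] rect [6.6 0.1] [59.7 15. ] 89.9
```

View pics/wr13.png

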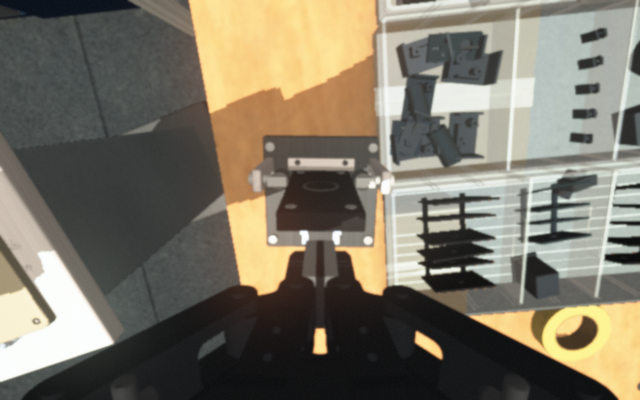

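Top at z≈152, x≈6.6 and yaw straight. Pressing down to make sure it's seated.

```bash
python3 -m jog '0 0.8 20 0 0 0 -1; 0 0.8 40 0 0 0 -1; 0 0.8 52 0 0 0 -1; 0 0.8 58 0 0 0 -1; 0 0.8 61 0 0 0 -1; 0 0.8 62 0 0 0 -1; 0 0.8 62 0 0 0 -1'; python3 -c "
from h import *
st()"
```

```text
clock: 15.08
eef_pos: [484.6, -45.7, 153.1]
tool_rot: [-3.141, 0.001, 1.204]
force: [0.4, -0.2, 0.3]
width: -0.2
t 15.07 p [484.6 -45.7 153.1] rot [-180.    0.   69.] F [ 0.4 -0.2  0.3] w -0.2 q [ 0.26  0.53 -0.32  2.04  0.28  0.62 -0.62]
```

```bash
python3 -m jog '0 0 1 0 0 0 -1; 0 0 2 0 0 0 -1; 0 0 2 0 0 0 -1'; python3 -c "
from h import *
st()"
```

```text
clock: 15.45
eef_pos: [484.9, -45.6, 152.1]
tool_rot: [3.141, 0.001, 1.204]
force: [-1.5, -0.2, 11.8]
width: -0.1
t 15.45 p [484.9 -45.6 152.1] rot [180.   0.  69.] F [-1.5 -0.2 11.8] w -0.1 q [ 0.26  0.53 -0.32  2.04  0.29  0.61 -0.62]
```

```bash
python3 -m jog '0 0 0.7 0 0 0 -1; 0 0 1.4 0 0 0 -1; 0 0 1.4 0 0 0 -1'; python3 -c "
from h import *
st()"
python3 -m jog '0 0 -10 0 0 0 -1; 0 0 -40 0 0 0 -1; 0 0 -75 0 0 0 -1; 0 0 -75 0 0 0 -1; 0 0 -75 0 0 0 -1'
python3 - <<'E'
from h import *
st();save('wrist','wr14.png');save('side','si14.png')
im=np.load('pics/wr14.png.npz')['im'];c=cv2.resize(im[125:260,240:400],None,fx=4,fy=4,interpolation=cv2.INTER_CUBIC);cv2.imwrite('pics/wr14c.png',c[:,:,::-1])
E
python3 chk.py wr14.png si14.png
```

```text
clock: 15.82
eef_pos: [485.3, -45.7, 152.0]
tool_rot: [3.14, 0.001, 1.204]
force: [-4.2, -0.7, 24.3]
width: 0.1
t 15.82 p [485.3 -45.7 152. ] rot [179.9   0.   69. ] F [-4.2 -0.7 24.3] w 0.1 q [ 0.26  0.53 -0.32  2.04  0.29  0.61 -0.62]
clock: 16.45
eef_pos: [484.0, -45.8, 224.1]
tool_rot: [-3.14, 0.001, 1.204]
force: [-0.4, 0.4, -0.5]
width: 0.0
t 16.45 p [484.  -45.8 224.1] rot [-1.799e+02  1.000e-01  6.900e+01] F [-0.4  0.4 -0.5] w 0.0 q [ 0.31  0.43 -0.38  1.96  0.21  0.79 -0.56]
wr14.png top n 1913 z pct [148.5 152.1 153. ] rect [6.8 0.1] [59.7 15.2] 89.4
si14.png top n 67 z pct [144.3 149.8 152.9] rect [ 2.  -2.9] [12.8 55.5] 2.7
si14.png rear n 247 x med 1.1 dx/dy deg -0.38 lean deg -0.72 x at z82 1.7 y rng [-30.6  26.5]
```

View pics/wr14c.png

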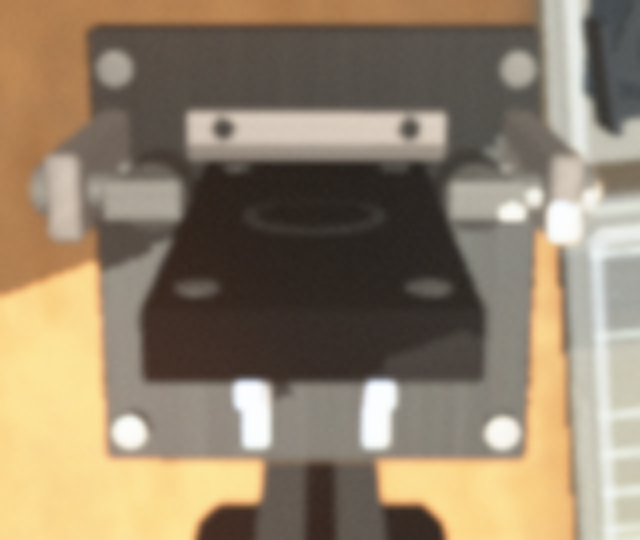

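Run:
```python
from h import *
for fn in ('wr13.png','wr14.png'):
    D=np.load('pics/'+fn+'.npz');W=D['W'];im=D['im'];P=RS.inv().apply(np.nan_to_num(W).reshape(-1,3)-SO).reshape(W.shape)
    m=(im.max(-1)<110)&(P[...,0]>9)&(P[...,0]<20)&(np.abs(P[...,1])<22)&(P[...,2]>30)&(P[...,2]<142)
    p=P[m];k=np.linalg.lstsq(np.c_[p[:,1:],np.ones(len(p))],p[:,0],rcond=None)[0]
    print(fn,len(p),"yaw",np.degrees(k[0]).round(2),"lean",np.degrees(k[1]).round(2),"x z20,82,150",[(k[1]*z+k[2]).round(1) for z in (20,82,150)])
    for z in range(30,150,20): q=p[(p[:,2]>z)&(p[:,2]<z+20)]; print(z,len(q),np.median(q[:,0]).round(1) if len(q) else 0)
```

```text
wr13.png 1768 yaw -0.07 lean -0.9 x z20,82,150 [np.float64(15.5), np.float64(14.5), np.float64(13.4)]
30 181 15.0
50 221 14.7
70 274 14.8
90 357 14.1
110 424 13.8
130 311 13.6
wr14.png 1527 yaw -0.11 lean -0.9 x z20,82,150 [np.float64(15.4), np.float64(14.5), np.float64(13.4)]
30 172 14.9
50 183 14.7
70 228 14.8
90 327 14.1
110 358 13.8
130 259 13.6
```

```bash
python3 -c "
from h import *
st();print(ctrl.finish_job())"
```

```text
t 16.55 p [483.7 -45.7 223.5] rot [-1.798e+02  1.000e-01  6.900e+01] F [ 0.6  0.4 -0.2] w -0.1 q [ 0.31  0.43 -0.38  1.96  0.21  0.79 -0.56]
the job is handed in; nothing more can be done
None
```

I took the plate off the offcut, stood it on its short edge in the stand and handed the job in at 16.55 s of the 43 s allowed. No verdict came back, so this rests on my own checks.

I gripped the plate across its width on the long overhang, lowered it foot-first behind the toe strip at about a 33° lean, and tipped it upright past the rollers. I then let go and pressed its top with about 24 N. It did not sink any further, so the foot should be on the base.

Last checks against the stand:

| Check | Measured | Home / limit |
|---|---|---|
| Top edge height | about 152 mm | 152 mm |
| Sideways offset | about 0.1 mm | within 7 mm |
| Front face, at middle height | 14.5 mm from the back plate's face | 14 mm |
| Twist against the back plate | about 0.1° | within 3.4° |
| Backward lean | about 0.9° by wrist camera | within 2° |

- **Lean:** the plate probably does lean back a little, because the slot lets the foot sit about 1 mm forward.
- **Disagreement:** the side camera's coarser readings put the plate's top 2 to 5 mm off the wrist camera's. I trusted the wrist view, which was much closer.
- **Rollers:** I judged them snapped in front of the plate from its position and one view from above. I did not measure them.
- **Hood and tape:** the arm stayed clear of both, but I did not re-measure where they are.
- **Robot:** at hand-in it was about 70 mm above the plate, touching nothing.

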